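# Put the anvil tools back on their outlines

## Task

Tidy the smith's bench: four steel anvil tools (ring bolster, vee block, cutter, bending fork) stand about it, and each has its own plywood pad with a dark outline of its foot. Carry each tool to the pad whose outline matches it and set it down there upright, centred on the outline and turned to line up with it, without dropping or throwing any tool. Leave the hammer and the small carton where they lie.

Things in the scene. Friction and masses are not known exactly. Their poses are not given: they have to be found in the camera images.
- bolster_mid (a point): Ring bolster: upright plain steel ring, outer diameter 58 mm, bore 26 mm, 34 mm high, about 0.56 kg, loose. Point: on its axis, half-way up (17 mm above its underside); z up along the axis. Grip across the outside, in any direction.
- vee_mid (a point): Vee block: plain steel block, 46 x 46 mm seen from above, 40 mm high, with a 32 mm wide, 12 mm deep V groove (narrow flat bottom) along x in its top, about 0.6 kg, loose. Point: its centre, half-way up (20 mm above its underside); x along the groove, z up. Its foot is square, so any quarter turn fits its outline. The lower 28 mm is a solid block; it can be gripped across either pair of side faces.
- cutter_mid (a point): Cutter: long steel bar foot, 96 mm (x) x 28 mm (y) x 28 mm high, with a wedge above it along x that narrows from 24 mm to a 4 mm edge at 50 mm height; about 0.66 kg, loose. Point: its centre, half-way up its whole height (25 mm above its underside); x along the bar, z up. Grip the foot across its 28 mm width (y). Either way round fits its outline.
- fork_mid (a point): Bending fork: steel base plate 80 mm (x) x 54 mm (y) x 16 mm thick, from which two square-edged posts rise to 46 mm height; each post is 16 mm (x) x 20 mm (y), centred 17 mm to either side of the middle along x, so the pair measures 50 mm over its outer faces along x. About 0.68 kg, loose. Point: the middle of the tool, half-way up (23 mm above its underside), between the posts; z up. Grip the pair of posts from outside along x, or one post. Either way round fits its outline.
- pad_round: Fixed plywood pad lying on the bench, 92 x 92 mm and 8 mm thick, with a dark ring inlaid, 64 mm outside with a light 24 mm spot in the middle: the place of the ring bolster. Origin: centre of the pad's underside, right below the centre of the outline; z up (the tool stands on the pad's top face, 8 mm above the origin). Turn does not matter.
- pad_square: Fixed plywood pad lying on the bench, 80 x 80 mm and 8 mm thick, with a dark 52 x 52 mm square inlaid, sides along x and y: the place of the vee block. Origin: centre of the pad's underside, right below the centre of the outline; z up (the tool stands on the pad's top face, 8 mm above the origin). 
- pad_long: Fixed plywood pad lying on the bench, 128 (x) x 60 (y) mm and 8 mm thick, with a dark bar 102 mm (x) x 34 mm (y) inlaid: the place of the cutter; x along the bar. Origin: centre of the pad's underside, right below the centre of the outline; z up (the tool stands on the pad's top face, 8 mm above the origin). 
- pad_fork: Fixed plywood pad lying on the bench, 110 (x) x 84 (y) mm and 8 mm thick, with a dark rectangle 86 mm (x) x 60 mm (y) inlaid, with two light 16 x 20 mm spots where the posts stand, 17 mm either side of the middle along x: the place of the bending fork; x along the line of the posts. Origin: centre of the pad's underside, right below the centre of the outline; z up (the tool stands on the pad's top face, 8 mm above the origin). 
- hammer_grip (a point): Bystander, leave alone: a smith's hammer 280 mm long, lying loose at the right side of the bench with its handle towards the robot. Point: on its handle.
- carton: Bystander, leave alone: a small closed cardboard carton 85 (x) x 60 (y) x 50 mm high, loose, at the left side of the bench. Origin: centre of its underside.
Mind the look-alikes: they are no part of the job. What is shaped like the part that bears bolster_mid but green or purple is not meant.

How it is judged:
At the end, for the whole second after the job is handed in: Each tool stands flat on its own pad (height within 4 mm, tilt under 0.12 rad), its centre within 12 mm of the outline's centre, at rest; vee block (to a quarter turn), cutter and fork (to a half turn) within 0.26 rad of the outline's direction (horizontal distance between bolster_mid and pad_round below 0.012 m and z of bolster_mid in the frame of pad_round between 0.021 and 0.029 m and angle between each of bolster_mid, vee_mid, cutter_mid, fork_mid's own z axis and vertical below 0.12 rad and linear speed of each of bolster, vee, cutter, fork below 0.02 m/s and horizontal distance between vee_mid and pad_square below 0.012 m and z of vee_mid in the frame of pad_square between 0.024 and 0.032 m and (angle between the x axis of vee_mid and the x axis of pad_square, either way round below 0.26 rad or angle between the x axis of vee_mid and the y axis of pad_square, either way round below 0.26 rad) and horizontal distance between cutter_mid and pad_long below 0.012 m and z of cutter_mid in the frame of pad_long between 0.029 and 0.037 m and angle between the x axis of cutter_mid and the x axis of pad_long, either way round below 0.26 rad and horizontal distance between fork_mid and pad_fork below 0.012 m and z of fork_mid in the frame of pad_fork between 0.027 and 0.035 m and angle between the x axis of fork_mid and the x axis of pad_fork, either way round below 0.26 rad); the robot touches nothing.
It fails at once if a tool is dropped or thrown: faster than 0.8 m/s while not in the fingers ((linear speed of bolster above 0.8 m/s and contact force between bolster and the fingers below 0.5 N) or (linear speed of vee above 0.8 m/s and contact force between vee and the fingers below 0.5 N) or (linear speed of cutter above 0.8 m/s and contact force between cutter and the fingers below 0.5 N) or (linear speed of fork above 0.8 m/s and contact force between fork and the fingers below 0.5 N)).
It fails at once if the hammer is moved by more than 30 mm (distance of hammer_grip from where it was at the start of the episode above 0.03 m).
It fails at once if the carton is moved by more than 30 mm (distance of carton from where it was at the start of the episode above 0.03 m).
It also fails if it takes over 112 s, if anything falls off the work surface, if the arm or the gripper's body presses on something with over 40 N, if the wrist force passes 120 N, or if a joint passes its speed limit or range.

## Robot

A 7-joint arm with a two-finger parallel gripper is mounted at the origin on the work surface. World frame = base frame: x ahead of the robot, y to its left, z up, the work surface at z = 0. Lengths are in m, angles in rad, forces in N, time in s.
With the tool pointing down it reaches from about 0.425 to 0.925 m from the base axis. Payload 6.8 kg.
Tool frame: the origin (TCP) lies on the front face of the gripper's body, between the roots of the fingers; the fingertips stand 73 mm ahead of it and the grasp point (between the pads) lies 54 mm ahead of it; z points along the fingers, y is the line along which they close (so a half turn about z gives the same grasp; the last joint's range is limited). The gripper opens to 85 mm and grips with 20 to 120 N. Pads are 22 mm wide; open, the fingers measure 114 mm over their backs; the gripper's body (76 mm by 85 mm) begins 54 mm behind the grasp point. The pads swing forward as they close: fully open they stand 13 mm farther back than shut.
Start: joints at [1.12, 0.477, 0.022, 1.555, -0.011, 1.109, -0.083], TCP at [0.227, -0.636, 0.304] pointing down, gripper open.
Joint ranges: [-2.96, 2.96], [-0.34, 2.1], [-1.41, 1.46], [0.24, 2.44], [-1.37, 4.51], [0.17, 1.92], [-2.96, 2.96]. Speed limits (rad/s): [2.39, 2.39, 3.14, 3.14, 3.14, 3.14, 3.14].

## Interface

Orientations are given as a unit quaternion [w, x, y, z].
In Python, from station import bot, optics gives the robot as it stands.
- The arm moves only by the tool drive_tool, never from a script. Its argument "deltas" is a list of rows, each an object with "gripper": the closure in counts, from 0 (fully open) to 255 (shut); "offset": the shift along the tool's x, y, z in units of 1000 mm (1.0 is 1000 mm), a list of three; "angular": the turn, a rotation vector about the tool's x, y, z in units of 45 degrees (1.0 is 45 degrees), a list of three. In form: [{"gripper": gripper, "offset": [dx, dy, dz], "angular": [rx, ry, rz]}, ...]. A call has 1 to 5 rows; each row is the pose to reach, as a shift and turn from the pose commanded when the call began, along the tool's axes at that moment; what a row does not reach only later rows make up. A row lasts 1/10 s, in which the tool goes at most 50 mm and 8.59 degrees, less where a joint would pass 70% of its speed; a pose out of reach is approached as far as the arm can. A call with a number of a shift or a turn outside -1 to 1 is refused whole. A call with a gripper value outside its range is refused whole. The fingers move at their own pace and stop on an object; "grip_force" is the grip in N (left out, the last holds). Time passes only in rows, so rows that repeat a pose let the fingers close. It gives the time, the measured TCP pose, the force, the opening and the grip force at its end, in the units of the state.
- bot.get_obs(): the state, without advancing time (a new reading comes with each control period).
- optics.read_camera(name): name is "side" or "top"; returns the picture (400x640x3 uint8, blue, green, red); there is no depth.
- optics.camera_model(name): a dict with "fx", "fy", "cx", "cy" (pixels), "cam_to_world" (4x4, takes a point from camera to world coordinates). Camera axes: x right, y up, looking along -z (the intrinsics and any distortion apply to the point x, -y, -z); pixel columns grow to the right and rows downward; lengths in m; the calibration is good to about 2 mm. A picture is of the moment at which its call begins. camera_model takes no time and is no camera call.
- bot.hand_in(): hands the job in; it is judged then, once.
The state is a dict: "t": time; "q": joint angles; "joint_vel": joint speeds; "joint_torque": joint torques, N m; "eef_pos": TCP position; "tool_rot": TCP orientation; "contact_force": force on the tool from outside, world axes, zero at the start; "torque": the same for the moment, N m; "gripper_width": opening from 0.0 (shut) to 1.0 (fully open); "grasp_force": force on a finger pad.
Only numpy, scipy, OpenCV 4.12 (cv2) and the standard library are available. Lean on these libraries where they do the work, as an engineer would, in place of code of your own. Each camera call takes 0.05 s, during which the arm holds its last target. There are 200 camera calls.

## Working session

There is one attempt and no reset: what is moved stays moved. The work goes in short steps, Python scripts to look and compute and a tool call to move; the robot and the scene stay as the last step left them, time stands still between calls to the robot, and variables do not carry over. Pictures are saved under pics/ and viewed, at most 14 in all, crops included, and the job is handed in when it is done.

Besides the shell and the picture viewer there is one more tool, called after "Emit:" by a JSON object that holds its "name" and its "arguments". drive_tool: Moves the arm, as the interface text tells. Its arguments: {"type":"object","properties":{"deltas":{"type":"array"},"grip_force":{"type":"number"}},"required":["deltas"]}

```bash
mkdir -p pics; python3 - <<'E'
from station import bot, optics
import cv2,numpy as np
np.set_printoptions(precision=4,suppress=True)
for n in("side","top"):
    cv2.imwrite(f"pics/{n}0.png",optics.read_camera(n)); m=optics.camera_model(n); print(n,{k:(np.array(v) if k=='cam_to_world' else v) for k,v in m.items()})
print(bot.get_obs())
E
```

```text
side {'fx': 495.32499343958625, 'fy': 495.32499343958625, 'cx': 319.5180935904777, 'cy': 200.1068755471031, 'cam_to_world': array([[-0.8468,  0.3983, -0.3524, -0.0844],
       [-0.5317, -0.6211,  0.5757,  0.9313],
       [ 0.0104,  0.6749,  0.7378,  1.236 ],
       [ 0.    ,  0.    ,  0.    ,  1.    ]])}
top {'fx': 474.19397732164975, 'fy': 474.19397732164975, 'cx': 316.899813389808, 'cy': 197.72749974578088, 'cam_to_world': array([[ 0.0024,  0.9865, -0.1637,  0.2658],
       [-0.9999,  0.0043,  0.0113,  0.0285],
       [ 0.0118,  0.1636,  0.9865,  1.3256],
       [ 0.    ,  0.    ,  0.    ,  1.    ]])}
{'t': 0.1, 'q': array([ 1.1199,  0.4777,  0.0223,  1.5563, -0.0115,  1.1093, -0.0831]), 'joint_vel': array([-0.0001, -0.0008,  0.0015, -0.0027, -0.0006, -0.0018, -0.0001]), 'joint_torque': array([  0.0055, -59.7758,   1.6143, -28.1952,   0.0129,   0.005 ,
         0.    ]), 'eef_pos': array([ 0.2267, -0.6353,  0.303 ]), 'tool_rot': array([-0.0008,  0.9853,  0.1706, -0.0002]), 'contact_force': array([0.4743, 0.5054, 0.3216]), 'torque': array([0.0307, 0.0012, 0.0086]), 'grasp_force': 0.0, 'gripper_width': 1.0045698798309914}
```

View pics/top0.png

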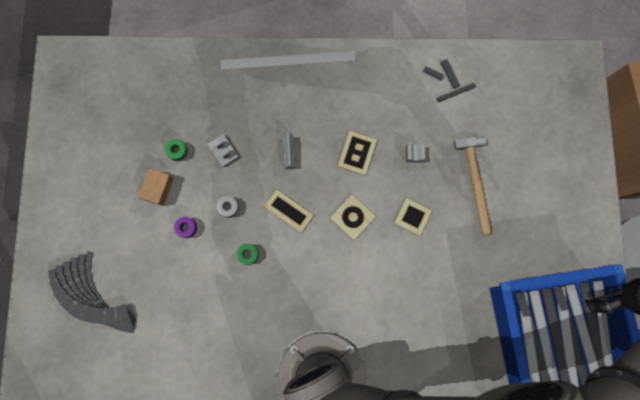

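View pics/side0.png

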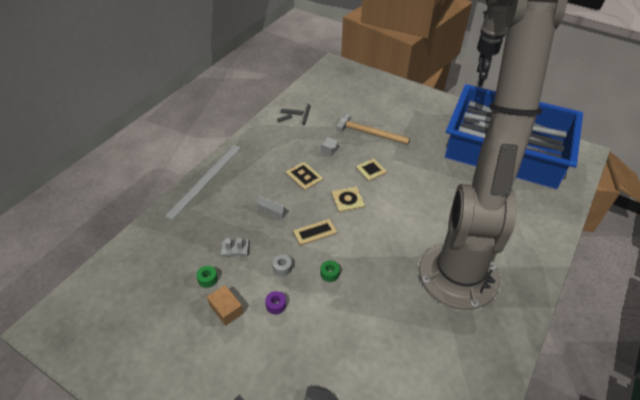

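Top view: the pads are fork (357,152), long (289,210), round (352,216) and square (413,216). The tools are cutter (289,150), fork (223,151) and vee (416,152). There are four ring candidates: green (176,149), purple (185,227), green (247,254) and plain steel grey (228,206). The grey one fits "plain steel". I'll confirm it in an enlarged montage (top row: top camera, bottom row: side camera) and segment the pads by code.

```bash
cat > h.py <<'E'
import cv2,numpy as np
from station import bot,optics
from scipy.optimize import least_squares
np.set_printoptions(precision=4,suppress=True)
def proj(n,P):
    m=optics.camera_model(n);T=np.array(m['cam_to_world']);p=(np.atleast_2d(P)-T[:3,3])@T[:3,:3]
    return np.c_[m['cx']-m['fx']*p[:,0]/p[:,2],m['cy']+m['fy']*p[:,1]/p[:,2]]
def tri(a,b):  # top px, side px -> point, rms px
    f=lambda P:np.r_[proj('top',P)[0]-a,proj('side',P)[0]-b]
    r=least_squares(f,[.6,0,.02]);return r.x,np.sqrt(np.mean(r.fun**2))
def onplane(n,px,z):
    return least_squares(lambda q:(proj(n,[q[0],q[1],z])[0]-px),[.6,0]).x
def tiles(name,tops,sides,half=20):
    rows=[]
    for n,cs in(('top',tops),('side',sides)):
        im=optics.read_camera(n);r=[]
        for u,v in cs:
            t=cv2.resize(im[v-half:v+half,u-half:u+half],(200,200),interpolation=cv2.INTER_CUBIC)
            t=cv2.normalize(t,None,0,255,cv2.NORM_MINMAX)
            for k in range(0,2*half,10):
                p=int(k*100/half);cv2.line(t,(p,0),(p,6),(0,0,255),1);cv2.line(t,(0,p),(6,p),(0,0,255),1)
            cv2.putText(t,f"{u-half},{v-half}",(10,16),0,.4,(0,0,255),1);t[-1]=t[:,-1]=0
            r.append(t)
        rows.append(np.hstack(r))
    cv2.imwrite(name,np.vstack(rows))
E
python3 - <<'E'
from h import *
tiles('pics/m0.png',[(228,206),(416,152),(289,150),(223,151)],[(282,264),(329,146),(270,208),(235,246)])
seeds=dict(fork=((357,152),(304,175)),long=((289,210),(315,231)),round=((352,216),(348,198)),square=((413,216),(371,169)))
ims={n:optics.read_camera(n) for n in('top','side')}
for k,(a,b) in seeds.items():
    cs={}
    for n,s in(('top',a),('side',b)):
        im=ims[n].astype(int);m=((im[...,2]-im[...,0])>25).astype(np.uint8)
        x,y=s;w=np.zeros_like(m);w[y-28:y+28,x-30:x+30]=1
        m=m*w
        c=max(cv2.findContours(m,cv2.RETR_EXTERNAL,cv2.CHAIN_APPROX_NONE)[0],key=cv2.contourArea)
        f=np.zeros_like(m);cv2.drawContours(f,[c],-1,1,-1)
        # dark inlay centroid within pad
        d=(im.sum(2)<160)&(f>0);yy,xx=np.nonzero(d)
        cs[n]=(c,np.array([xx.mean(),yy.mean()]))
    P,e=tri(cs['top'][1],cs['side'][1])
    c=np.array([onplane('top',p[0],.008) for p in cs['top'][0]])
    r=cv2.minAreaRect((c*1000).astype(np.float32))
    c2=np.array([onplane('side',p[0],.008) for p in cs['side'][0]])
    r2=cv2.minAreaRect((c2*1000).astype(np.float32))
    print(k,cs['top'][1],cs['side'][1],P,e,'\n  top rect',np.array(r[0]),np.array(r[1]),r[2],' side',np.array(r2[0]),np.array(r2[1]),r2[2], 'dark@8mm',onplane('top',cs['top'][1],.008),onplane('side',cs['side'][1],.008))
E
```

```text
fork [356.9067 152.1953] [304.0496 174.6612] [ 0.6162 -0.1015  0.0061] 0.4218404418477375 
  top rect [ 616.7961 -100.6166] [ 85.5173 111.3842] 71.38075256347656  side [612.673  -99.4133] [ 90.864 118.244] 71.59126281738281 dark@8mm [ 0.6171 -0.1008] [ 0.6127 -0.1004]Traceback (most recent call last):
  File "<stdin>", line 17, in <module>
  File "h.py", line 12, in onplane
    return least_squares(lambda q:(proj(n,[q[0],q[1],z])[0]-px),[.6,0]).x
           ~~~~~~~~~~~~~^^^^^^^^^^^^^^^^^^^^^^^^^^^^^^^^^^^^^^^^^^^^^^^
    return func(*args, **kwargs)
    result = trf(vector_fun.fun, vector_fun.jac, x0, f0, J0, lb, ub, ftol, xtol,
                 gtol, max_nfev, x_scale, loss_function, tr_solver,
                 tr_options.copy(), verbose, callback=callback_wrapped)
    return trf_no_bounds(
        fun, jac, x0, f0, J0, ftol, xtol, gtol, max_nfev, x_scale,
        loss_function, tr_solver, tr_options, verbose, callback=callback)
    J = jac(x)
    self._update_jac()
    ~~~~~~~~~~~~~~~~^^
    self.J = self.jac_wrapped(xp_copy(self.x), f0=self.f)
             ~~~~~~~~~~~~~~~~^^^^^^^^
[... 541 characters left out ...]
 in f_evals]
                                    ^^^^^^^
    f = np.atleast_1d(self.fun(x, *self.args, **self.kwargs))
                      ~~~~~~~~^^^^^^^^^^^^^^^^^^^^^^^^^^^^^^
    return np.atleast_1d(self.fun(x))
                         ~~~~~~~~^^^
    return self.f(x, *self.args, **self.kwargs)
           ~~~~~~^^^^^^^^^^^^^^^^^^^^^^^^^^^^^^
  File "h.py", line 12, in <lambda>
    return least_squares(lambda q:(proj(n,[q[0],q[1],z])[0]-px),[.6,0]).x
                                   ~~~~^^^^^^^^^^^^^^^^^
  File "h.py", line 6, in proj
    m=optics.camera_model(n);T=np.array(m['cam_to_world']);p=(np.atleast_2d(P)-T[:3,3])@T[:3,:3]
ValueError: time passes only in moves, steps and waits
```

View pics/m0.png

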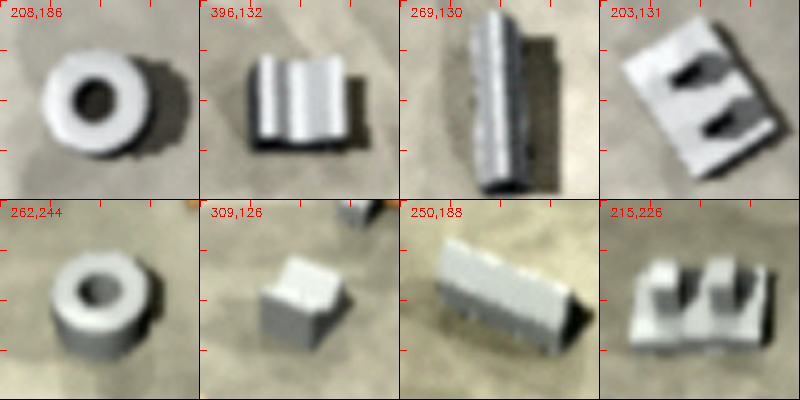

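The enlarged tiles confirm the plain grey steel ring (228,206) is the bolster; the green and purple ones are not. The vee, cutter and fork are also clear. Next I fit poses from corners picked in these tiles and check them with wireframe overlays.

```bash
python3 - <<'E'
s=open('h.py').read()
s=s.replace("def proj(","CM={n:optics.camera_model(n) for n in('top','side')}\ndef proj(").replace("m=optics.camera_model(n);T","m=CM[n];T")
s=s.replace("def tiles(name,tops,sides,half=20):","def tiles(name,tops,sides,half=20,wires=()):").replace("            for k in range(0,2","            for w in wires:\n                q=((proj(n,w)-[u-half,v-half]+.5)*100/half)\n                cv2.polylines(t,[np.round(q).astype(np.int32)],False,(0,255,0),1)\n            for k in range(0,2")
s+='''
def rot(P,x,y,a,z0=0):
    P=np.array(P,float);c,q=np.cos(a),np.sin(a)
    return np.c_[x+c*P[:,0]-q*P[:,1],y+q*P[:,0]+c*P[:,1],z0+P[:,2]]
def rect(lx,ly,z,cx=0): return [(cx+i*lx/2,j*ly/2,z) for i,j in((1,1),(1,-1),(-1,-1),(-1,1),(1,1))]
def circ(d,z): return [(d/2*np.cos(t),d/2*np.sin(t),z) for t in np.linspace(0,2*np.pi,40)]
W=dict(bolster=[circ(.058,.034),circ(.058,0),circ(.026,.034)],
 vee=[rect(.046,.046,.04),rect(.046,.046,0),rect(.046,.032,.04)],
 cutter=[rect(.096,.028,0),rect(.096,.028,.028),rect(.096,.004,.05)],
 fork=[rect(.08,.054,0),rect(.08,.054,.016),rect(.016,.02,.046,.017),rect(.016,.02,.046,-.017)],
 round=[circ(.064,.008),rect(.092,.092,.008)],square=[rect(.052,.052,.008),rect(.08,.08,.008)],long=[rect(.102,.034,.008),rect(.128,.06,.008)],
 pfork=[rect(.086,.06,.008),rect(.11,.084,.008)])
def wires(poses): return [rot(w,*p) for k,p in poses.items() for w in W[k]]
'''
open('h.py','w').write(s)
E
cat > pads.py <<'E'
from h import *
seeds=dict(pfork=((357,152),(304,175)),long=((289,210),(315,231)),round=((352,216),(348,198)),square=((413,216),(371,169)))
def pads():
  ims={n:optics.read_camera(n) for n in('top','side')};out={}
  for k,(a,b) in seeds.items():
    cs={}
    for n,s in(('top',a),('side',b)):
        im=ims[n].astype(int);m=((im[...,2]-im[...,0])>25).astype(np.uint8)
        x,y=s;w=np.zeros_like(m);w[y-28:y+28,x-30:x+30]=1
        c=max(cv2.findContours(m*w,cv2.RETR_EXTERNAL,cv2.CHAIN_APPROX_NONE)[0],key=cv2.contourArea)
        f=np.zeros_like(m);cv2.drawContours(f,[c],-1,1,-1)
        yy,xx=np.nonzero((im.sum(2)<160)&(f>0));cs[n]=(c,np.array([xx.mean(),yy.mean()]))
    P,e=tri(cs['top'][1],cs['side'][1])
    c=np.array([onplane('top',p[0],.008) for p in cs['top'][0]])
    r=cv2.minAreaRect((c*1000).astype(np.float32));ang=r[2] if r[1][0]>r[1][1] else r[2]-90
    t,s=onplane('top',cs['top'][1],.008),onplane('side',cs['side'][1],.008)
    print(k,'tri',P,'rms px',round(e,2),'rect',np.array(r[0]),np.array(r[1]),'yaw',ang,'top',t,'side',s)
    out[k]=(*t,np.radians(ang))
  return out
E
python3 - <<'E'
from pads import *
P=pads()
o=lambda off,l:(np.array(l)+.5)/5-.5+off
print('bolster',tri(o((208,186),(96,101)),o((262,244),(101,89))),'vee',tri(o((396,132),(103,97)),o((309,126),(104,80))),'cutter',tri(o((269,130),(100,98)),o((250,188),(110,62))))
T={}
b=onplane('top',o((208,186),(96,101)),.034);T['bolster']=(*b,0)
def fit(k,pts,px):
    r=least_squares(lambda v:(proj('top',rot(pts,*v))-px).ravel(),[*T0[k]]);T[k]=tuple(r.x);print(k,r.x,'rms',np.sqrt(np.mean(r.fun**2)))
T0=dict(vee=(.62,-.23,0),cutter=(.62,.08,0),fork=(.62,.22,.6))
fit('vee',[(.023,.023,.04),(.023,-.023,.04),(-.023,.023,.04),(-.023,-.023,.04)],np.array([o((396,132),p) for p in((60,54),(147,58),(58,137),(147,138))]))
fit('cutter',[(.048,0,.05),(-.048,0,.05)],np.array([o((269,130),p) for p in((96,11),(104,188))]))
fit('fork',[(-.04,.027,.016),(.04,.027,.016),(.04,-.027,.016),(-.04,-.027,.016)],np.array([o((203,131),p) for p in((100,180),(22,65),(102,13),(182,125))]))
print(T)
tiles('pics/m1.png',[(228,206),(416,152),(289,150),(223,151)],[(282,264),(329,146),(270,208),(235,246)],wires=wires(T))
tiles('pics/m2.png',[v[0] for v in seeds.values()],[v[1] for v in seeds.values()],half=26,wires=wires(P))
import json;json.dump({**T,**P},open('poses.json','w'))
cv2.imwrite('pics/mm.png',cv2.resize(np.vstack([cv2.imread('pics/m1.png'),cv2.imread('pics/m2.png')]),(600,600)))
E
```

```text
pfork tri [ 0.616  -0.1015  0.0064] rms px 0.41 rect [ 616.7961 -100.6166] [ 85.5173 111.3842] yaw -18.619247436523438 top [ 0.617  -0.1008] side [ 0.6129 -0.1006]
long tri [0.4472 0.0927 0.0065] rms px 0.31 rect [448.0198  93.0258] [128.9757  61.6281] yaw 55.166934967041016 top [0.4481 0.0931] side [0.4451 0.0933]
round tri [ 0.4301 -0.0871  0.0064] rms px 0.37 rect [430.7205 -86.3954] [92.2257 92.5726] yaw -42.57120895385742 top [ 0.4312 -0.0865] side [ 0.4276 -0.0863]
square tri [ 0.432  -0.2575  0.0062] rms px 0.39 rect [ 432.9629 -256.0399] [81.1501 80.6954] yaw 63.63675308227539 top [ 0.433  -0.2567] side [ 0.4291 -0.2565]
bolster (array([0.4553, 0.2609, 0.0329]), np.float64(0.3893256946448166)) vee (array([ 0.6107, -0.2634,  0.0442]), np.float64(0.3400357318285829)) cutter (array([0.6117, 0.0923, 0.054 ]), np.float64(0.17967811744343484))
vee [ 0.6131 -0.264  -0.0347] rms 0.4695265544300917
cutter [0.6128 0.0928 0.0557] rms 0.655022965240594
fork [0.6202 0.281  0.617 ] rms 0.20874138458489253
{'bolster': (np.float64(0.45651387589828807), np.float64(0.2612797502297024), 0), 'vee': (np.float64(0.6131467284167024), np.float64(-0.26399008235396193), np.float64(-0.03465827978424678)), 'cutter': (np.float64(0.612820501941681), np.float64(0.0927642447175104), np.float64(0.055707436109627174)), 'fork': (np.float64(0.6201873492112902), np.float64(0.28099101074679145), np.float64(0.6169561490161654))}
```

View pics/m1.png

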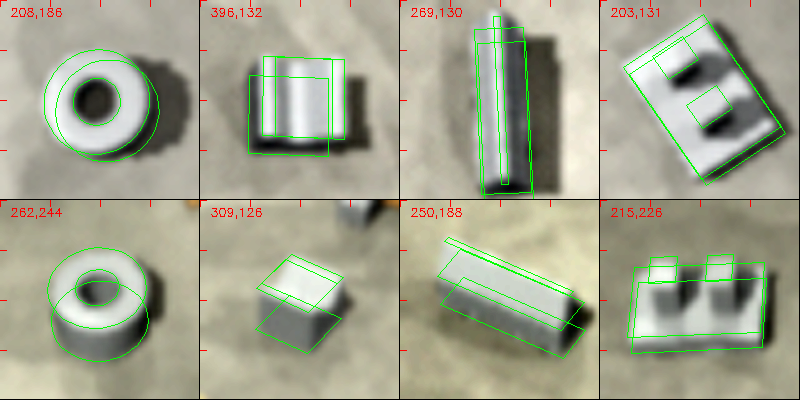

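View pics/m2.png

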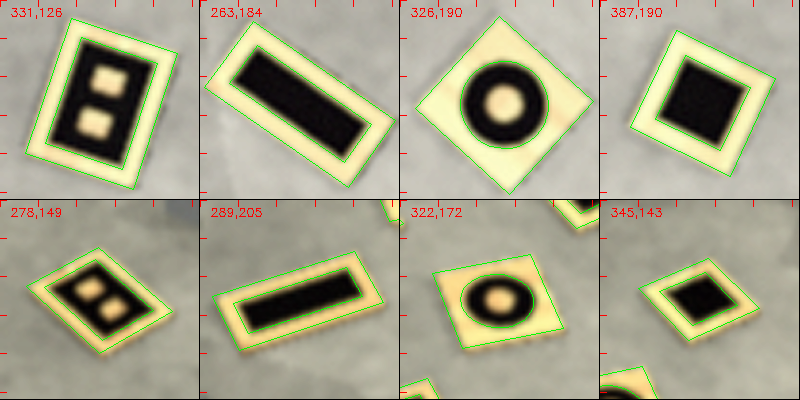

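The wireframes lie on the pads in both views. All tools fit within about 2 to 4 mm, and the triangulated heights agree (pads about 6 mm, ring top 33, vee top 44, cutter edge 54). Next, a planner that turns waypoints into tool-frame moves.

```bash
cat > plan.py <<'E'
import sys,json
from h import *
from scipy.spatial.transform import Rotation as R
def cur():
    o=bot.get_obs();q=np.array(o['tool_rot']);r=R.from_quat(q[[1,2,3,0]]);return np.array(o['eef_pos']),r,o
def down(yaw):  # tool z down, tool y (closing) along world yaw
    y=np.array([np.cos(yaw),np.sin(yaw),0]);z=np.array([0,0,-1.]);return R.from_matrix(np.c_[np.cross(y,z),y,z])
def plan(wps):
    p,r,o=cur();print('t',o['t'],'now',p,'closing yaw deg',np.degrees(np.arctan2(*r.as_matrix()[[1,0],1])),'q7',o['q'][6],'w',o['gripper_width'],'F',o['contact_force'])
    for x,y,z,yd in wps:
        g=np.array([x,y,z]);tgt=[down(np.radians(yd+k)) for k in(0,180)];tr=min(tgt,key=lambda t:(r.inv()*t).magnitude())
        n=max(1,int(np.ceil(max(np.linalg.norm(g-p)/.21,np.degrees((r.inv()*tr).magnitude())/36))))
        for i in range(n):
            off=np.round(r.inv().apply((g-p)/(n-i)),3);a=np.round((r.inv()*tr).as_rotvec()/(n-i)/(np.pi/4),2)
            print('  off',off.tolist(),'ang',a.tolist());p=p+r.apply(off);r=r*R.from_rotvec(a*np.pi/4)
        print('  ->',p)
if __name__=='__main__': plan(json.loads(sys.argv[1]))
E
python3 plan.py '[[0.612,-0.264,0.20,-2],[0.612,-0.264,0.073,-2]]'
```

```text
t 0.6 now [ 0.2269 -0.6358  0.3039] closing yaw deg -70.36027592307778 q7 -0.0830836282835129 w 0.9982523957818253 F [-0.7658 -0.0754 -0.5058]
  off [0.163, -0.074, 0.035] ang [0.0, 0.0, -0.51]
  off [0.178, -0.004, 0.034] ang [0.0, 0.0, -0.5]
  off [0.166, 0.064, 0.035] ang [0.0, 0.0, -0.51]
  -> [ 0.6118 -0.2643  0.1999]
  off [0.0, 0.0, 0.127] ang [0.0, 0.0, 0.0]
  -> [ 0.6118 -0.2643  0.0729]
```

Emit:
{"name": "drive_tool", "arguments": {"deltas": [{"gripper": 0,"offset": [0.04,-0.018,0.009],"angular": [0,0,-0.13]},{"gripper": 0,"offset": [0.08,-0.037,0.017],"angular": [0,0,-0.25]},{"gripper": 0,"offset": [0.12,-0.055,0.026],"angular": [0,0,-0.38]},{"gripper": 0,"offset": [0.163,-0.074,0.035],"angular": [0,0,-0.51]}], "grip_force": 80}}

```text
t: 1.0
eef_pos: [0.3562, -0.5104, 0.2689]
tool_rot: [0.0, 0.931, 0.365, -0.0]
contact_force: [1.2, -0.2, -0.1]
gripper_width: 1.002
grasp_force: 0.0
```

Emit:
{"name": "drive_tool", "arguments": {"deltas": [{"gripper": 0,"offset": [0.045,-0.001,0.009],"angular": [0,0,-0.13]},{"gripper": 0,"offset": [0.09,-0.002,0.017],"angular": [0,0,-0.25]},{"gripper": 0,"offset": [0.135,-0.003,0.026],"angular": [0,0,-0.38]},{"gripper": 0,"offset": [0.178,-0.004,0.034],"angular": [0,0,-0.5]}]}}

```text
t: 1.4
eef_pos: [0.4852, -0.3863, 0.2348]
tool_rot: [0.0, 0.842, 0.54, 0.0]
contact_force: [0.1, -0.3, 0.7]
gripper_width: 0.998
grasp_force: 0.0
```

Emit:
{"name": "drive_tool", "arguments": {"deltas": [{"gripper": 0,"offset": [0.04,0.016,0.009],"angular": [0,0,-0.13]},{"gripper": 0,"offset": [0.08,0.032,0.017],"angular": [0,0,-0.25]},{"gripper": 0,"offset": [0.12,0.048,0.026],"angular": [0,0,-0.38]},{"gripper": 0,"offset": [0.166,0.064,0.035],"angular": [0,0,-0.51]},{"gripper": 0,"offset": [0.166,0.064,0.035],"angular": [0,0,-0.51]}]}}

```text
t: 1.9
eef_pos: [0.6164, -0.2555, 0.199]
tool_rot: [-0.001, 0.715, 0.7, 0.003]
contact_force: [0.4, 1.1, 0.8]
gripper_width: 1.001
grasp_force: 0.0
```

```bash
python3 plan.py '[[0.612,-0.264,0.12,-2],[0.612,-0.264,0.073,-2]]'; python3 - <<'E'
from h import *
for n,u,v in(('top',416,170),('side',345,120)):
    im=optics.read_camera(n);cv2.imwrite(f'pics/a_{n}.png',cv2.resize(im[v-75:v+75,u-50:u+50],(400,600),interpolation=cv2.INTER_CUBIC))
cv2.imwrite('pics/a.png',np.hstack([cv2.imread('pics/a_top.png'),cv2.imread('pics/a_side.png')]))
E
python3 plan.py '[]'
```

```text
t 1.9 now [ 0.6164 -0.2555  0.199 ] closing yaw deg -1.2128171358458053 q7 0.09650563034970847 w 1.0014719061535369 F [0.3892 1.1238 0.7698]
  off [-0.009, -0.004, 0.079] ang [0.0, -0.01, 0.02]
  -> [ 0.6124 -0.2639  0.1199]
  off [-0.0, -0.001, 0.047] ang [0.0, 0.0, -0.0]
  -> [ 0.6115 -0.264   0.0729]
t 2.0 now [ 0.6126 -0.2625  0.1995] closing yaw deg -1.8078029790557737 q7 0.09600441565991492 w 0.9997996721982116 F [-0.8319  0.6399 -0.5394]
```

View pics/a.png

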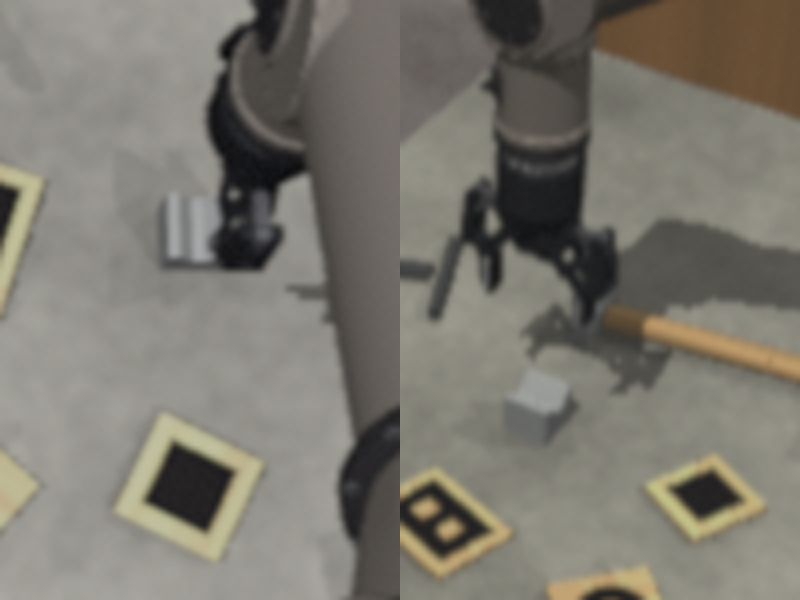

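The gripper hangs over the vee (grey block, side crop at (538,405)) with clear space around it. Once the motion settles the pose is right, so I descend and grip.

Emit:
{"name": "drive_tool", "arguments": {"deltas": [{"gripper": 0,"offset": [0,0,0.04],"angular": [0,0,0]},{"gripper": 0,"offset": [0,0,0.08],"angular": [0,0,0]},{"gripper": 0,"offset": [0,0,0.11],"angular": [0,0,0]},{"gripper": 0,"offset": [0,0,0.127],"angular": [0,0,0]},{"gripper": 0,"offset": [0,0,0.127],"angular": [0,0,0]}]}}

```text
t: 2.5
eef_pos: [0.6098, -0.2653, 0.0707]
tool_rot: [-0.002, 0.72, 0.694, -0.001]
contact_force: [-0.6, 0.1, 0.5]
gripper_width: 1.002
grasp_force: 0.0
```

Emit:
{"name": "drive_tool", "arguments": {"deltas": [{"gripper": 255,"offset": [0,0,0],"angular": [0,0,0]},{"gripper": 255,"offset": [0,0,0],"angular": [0,0,0]},{"gripper": 255,"offset": [0,0,0],"angular": [0,0,0]},{"gripper": 255,"offset": [0,0,0],"angular": [0,0,0]},{"gripper": 255,"offset": [0,0,0],"angular": [0,0,0]}]}}

```text
t: 3.0
eef_pos: [0.613, -0.2648, 0.0753]
tool_rot: [0.002, 0.719, 0.695, 0.001]
contact_force: [-1.5, -1.1, 6.4]
gripper_width: 0.527
grasp_force: 83.2
```

Emit:
{"name": "drive_tool", "arguments": {"deltas": [{"gripper": 255,"offset": [0,0,0],"angular": [0,0,0]},{"gripper": 255,"offset": [0,0,0],"angular": [0,0,0]},{"gripper": 255,"offset": [0,0,0],"angular": [0,0,0]},{"gripper": 255,"offset": [0,0,0],"angular": [0,0,0]}]}}

```text
t: 3.4
eef_pos: [0.6131, -0.2648, 0.0754]
tool_rot: [0.002, 0.719, 0.695, 0.001]
contact_force: [-0.1, -0.2, 6.1]
gripper_width: 0.526
grasp_force: 83.2
```

Gripped: width 0.526 is about 45 mm, as the 46 mm block should be. The fingertips just brush the bench, so later grips go 4 mm higher. Lift and carry.

```bash
python3 plan.py '[[0.613,-0.265,0.155,-2],[0.4315,-0.257,0.155,-26.4],[0.4315,-0.257,0.1,-26.4]]'
```

```text
t 3.4 now [ 0.6131 -0.2648  0.0754] closing yaw deg -1.9691015946284305 q7 0.04319119276446088 w 0.5264940743537729 F [-0.1422 -0.2468  6.1231]
  off [-0.0, 0.0, -0.08] ang [0.0, 0.0, 0.0]
  -> [ 0.6128 -0.2647  0.1554]
  off [0.001, -0.181, -0.0] ang [0.0, 0.0, 0.54]
  -> [ 0.432  -0.2575  0.1548]
  off [0.0, -0.001, 0.055] ang [0.0, 0.0, 0.0]
  -> [ 0.4312 -0.2571  0.0998]
```

Emit:
{"name": "drive_tool", "arguments": {"deltas": [{"gripper": 255,"offset": [0,0,-0.015],"angular": [0,0,0]},{"gripper": 255,"offset": [0,0,-0.04],"angular": [0,0,0]},{"gripper": 255,"offset": [0,0,-0.065],"angular": [0,0,0]},{"gripper": 255,"offset": [0,0,-0.08],"angular": [0,0,0]},{"gripper": 255,"offset": [0,0,-0.08],"angular": [0,0,0]}]}}

```text
t: 3.9
eef_pos: [0.6129, -0.2646, 0.1557]
tool_rot: [0.002, 0.719, 0.695, 0.001]
contact_force: [1.0, -0.4, -6.9]
gripper_width: 0.525
grasp_force: 83.5
```

Emit:
{"name": "drive_tool", "arguments": {"deltas": [{"gripper": 255,"offset": [0,-0.036,0],"angular": [0,0,0.11]},{"gripper": 255,"offset": [0,-0.072,0],"angular": [0,0,0.22]},{"gripper": 255,"offset": [0,-0.108,0],"angular": [0,0,0.33]},{"gripper": 255,"offset": [0,-0.145,0],"angular": [0,0,0.44]},{"gripper": 255,"offset": [0.001,-0.181,0],"angular": [0,0,0.54]}]}}

```text
t: 4.4
eef_pos: [0.4285, -0.2566, 0.1519]
tool_rot: [-0.001, 0.85, 0.526, -0.001]
contact_force: [0.3, -0.3, -7.9]
gripper_width: 0.52
grasp_force: 84.3
```

Emit:
{"name": "drive_tool", "arguments": {"deltas": [{"gripper": 255,"offset": [0,0,0],"angular": [0,0,0]},{"gripper": 255,"offset": [0,0,0.02],"angular": [0,0,0]},{"gripper": 255,"offset": [0,0,0.04],"angular": [0,0,0]},{"gripper": 255,"offset": [0,0,0.055],"angular": [0,0,0]},{"gripper": 255,"offset": [0,0,0.055],"angular": [0,0,0]}]}}

```text
t: 4.9
eef_pos: [0.4293, -0.2561, 0.0955]
tool_rot: [-0.002, 0.849, 0.528, -0.001]
contact_force: [-1.4, 0.7, -7.2]
gripper_width: 0.523
grasp_force: 84.1
```

```bash
python3 plan.py '[[0.4315,-0.257,0.084,-26.4]]'
```

```text
t 4.9 now [ 0.4293 -0.2561  0.0955] closing yaw deg -26.217282997013587 q7 -0.2364278633976204 w 0.5232441945555072 F [-1.4095  0.6716 -7.1648]
  off [0.0, 0.002, 0.012] ang [-0.01, -0.0, 0.0]
  -> [ 0.4311 -0.2569  0.0835]
```

Emit:
{"name": "drive_tool", "arguments": {"deltas": [{"gripper": 255,"offset": [0,0.002,0.004],"angular": [0,0,0]},{"gripper": 255,"offset": [0,0.002,0.008],"angular": [0,0,0]},{"gripper": 255,"offset": [0,0.002,0.012],"angular": [0,0,0]},{"gripper": 255,"offset": [0,0.002,0.012],"angular": [0,0,0]},{"gripper": 255,"offset": [0,0.002,0.012],"angular": [0,0,0]}]}}

```text
t: 5.4
eef_pos: [0.4328, -0.258, 0.0861]
tool_rot: [0.0, 0.849, 0.528, 0.0]
contact_force: [-0.5, -0.8, -7.4]
gripper_width: 0.521
grasp_force: 84.3
```

Emit:
{"name": "drive_tool", "arguments": {"deltas": [{"gripper": 255,"offset": [0,0,0.001],"angular": [0,0,0]},{"gripper": 255,"offset": [0,0,0.002],"angular": [0,0,0]},{"gripper": 255,"offset": [0,0,0.002],"angular": [0,0,0]},{"gripper": 255,"offset": [0,0,0.002],"angular": [0,0,0]}]}}

```text
t: 5.8
eef_pos: [0.4328, -0.258, 0.0839]
tool_rot: [0.0, 0.849, 0.528, -0.0]
contact_force: [0.7, -0.0, -7.5]
gripper_width: 0.522
grasp_force: 84.3
```

Emit:
{"name": "drive_tool", "arguments": {"deltas": [{"gripper": 255,"offset": [0,0,0.001],"angular": [0,0,0]},{"gripper": 255,"offset": [0,0,0.001],"angular": [0,0,0]},{"gripper": 255,"offset": [0,0,0.001],"angular": [0,0,0]}]}}

```text
t: 6.1
eef_pos: [0.4329, -0.258, 0.0833]
tool_rot: [0.0, 0.849, 0.528, 0.0]
contact_force: [-2.8, 1.3, 1.3]
gripper_width: 0.524
grasp_force: 85.0
```

Emit:
{"name": "drive_tool", "arguments": {"deltas": [{"gripper": 255,"offset": [0,0,0.001],"angular": [0,0,0]},{"gripper": 255,"offset": [0,0,0.001],"angular": [0,0,0]},{"gripper": 255,"offset": [0,0,0.001],"angular": [0,0,0]}]}}

```text
t: 6.4
eef_pos: [0.4329, -0.258, 0.0833]
tool_rot: [0.0, 0.849, 0.528, -0.0]
contact_force: [-4.7, 3.1, 15.5]
gripper_width: 0.524
grasp_force: 87.0
```

Seated: the weight went off at z 0.0833, which is the pick height plus 8 mm. Release, retreat upward and plan the bolster.

Emit:
{"name": "drive_tool", "arguments": {"deltas": [{"gripper": 0,"offset": [0,0,-0.001],"angular": [0,0,0]},{"gripper": 0,"offset": [0,0,-0.001],"angular": [0,0,0]},{"gripper": 0,"offset": [0,0,-0.001],"angular": [0,0,0]},{"gripper": 0,"offset": [0,0,-0.001],"angular": [0,0,0]},{"gripper": 0,"offset": [0,0,-0.001],"angular": [0,0,0]}]}}

```text
t: 6.9
eef_pos: [0.4329, -0.258, 0.0828]
tool_rot: [0.0, 0.849, 0.528, 0.0]
contact_force: [0.1, -0.5, 0.2]
gripper_width: 0.999
grasp_force: 0.0
```

Emit:
{"name": "drive_tool", "arguments": {"deltas": [{"gripper": 0,"offset": [0,0,-0.03],"angular": [0,0,0]},{"gripper": 0,"offset": [0,0,-0.06],"angular": [0,0,0]},{"gripper": 0,"offset": [0,0,-0.1],"angular": [0,0,0]},{"gripper": 0,"offset": [0,0,-0.12],"angular": [0,0,0]},{"gripper": 0,"offset": [0,0,-0.12],"angular": [0,0,0]}]}}

```text
t: 7.4
eef_pos: [0.4344, -0.2587, 0.2059]
tool_rot: [0.003, 0.849, 0.528, 0.002]
contact_force: [0.0, -0.1, -0.4]
gripper_width: 1.002
grasp_force: 0.0
```

```bash
python3 plan.py '[[0.455,0.261,0.18,27],[0.455,0.261,0.077,27]]'
```

```text
t 7.4 now [ 0.4344 -0.2587  0.2059] closing yaw deg -26.27733719703559 q7 -0.16630674116092056 w 1.002329372977849 F [ 0.0026 -0.079  -0.4089]
  off [0.158, -0.071, 0.008] ang [0.0, 0.0, -0.39]
  off [0.172, -0.019, 0.008] ang [0.0, 0.0, -0.4]
  off [0.17, 0.035, 0.008] ang [0.01, 0.01, -0.39]
  -> [0.4553 0.2606 0.1805]
  off [0.0, 0.0, 0.103] ang [-0.0, -0.0, -0.0]
  -> [0.4548 0.2608 0.0775]
```

Emit:
{"name": "drive_tool", "arguments": {"deltas": [{"gripper": 0,"offset": [0.04,-0.018,0.002],"angular": [0,0,-0.1]},{"gripper": 0,"offset": [0.08,-0.036,0.004],"angular": [0,0,-0.2]},{"gripper": 0,"offset": [0.12,-0.054,0.006],"angular": [0,0,-0.3]},{"gripper": 0,"offset": [0.158,-0.071,0.008],"angular": [0,0,-0.39]}]}}

```text
t: 7.8
eef_pos: [0.4383, -0.0831, 0.194]
tool_rot: [-0.0, 0.758, 0.653, -0.0]
contact_force: [-0.1, -0.0, 0.0]
gripper_width: 1.002
grasp_force: 0.0
```

Emit:
{"name": "drive_tool", "arguments": {"deltas": [{"gripper": 0,"offset": [0.043,-0.005,0.002],"angular": [0,0,-0.1]},{"gripper": 0,"offset": [0.086,-0.01,0.004],"angular": [0,0,-0.2]},{"gripper": 0,"offset": [0.13,-0.015,0.006],"angular": [0,0,-0.3]},{"gripper": 0,"offset": [0.172,-0.019,0.008],"angular": [0,0,-0.4]}]}}

```text
t: 8.2
eef_pos: [0.4455, 0.0898, 0.186]
tool_rot: [-0.0, 0.646, 0.763, -0.0]
contact_force: [1.0, -0.0, 0.2]
gripper_width: 1.0
grasp_force: 0.0
```

Emit:
{"name": "drive_tool", "arguments": {"deltas": [{"gripper": 0,"offset": [0.045,0.009,0.002],"angular": [0,0,-0.1]},{"gripper": 0,"offset": [0.09,0.018,0.004],"angular": [0,0,-0.2]},{"gripper": 0,"offset": [0.13,0.027,0.006],"angular": [0,0,-0.3]},{"gripper": 0,"offset": [0.17,0.035,0.008],"angular": [0,0,-0.39]},{"gripper": 0,"offset": [0.17,0.035,0.008],"angular": [0,0,-0.39]}]}}

```text
t: 8.7
eef_pos: [0.452, 0.2678, 0.1783]
tool_rot: [-0.002, 0.52, 0.854, 0.002]
contact_force: [0.0, 0.0, 1.1]
gripper_width: 0.999
grasp_force: 0.0
```

```bash
python3 - <<'E'
from h import *
import json
P=json.load(open('poses.json'))
tiles('pics/b.png',[(413,214),(228,206)],[(371,164),(282,240)],half=20,wires=wires({'vee':(*P['square'][:2],P['square'][2],.008)}))
E
python3 plan.py '[[0.455,0.261,0.077,27]]'
```

```text
t 8.8 now [0.4525 0.262  0.1777] closing yaw deg 26.94194067487893 q7 -0.5080804048138954 w 0.9941874043339174 F [ 0.2795 -0.8173  0.4046]
  off [-0.002, 0.002, 0.101] ang [-0.0, -0.0, -0.0]
  -> [0.455  0.2611 0.0767]
```

View pics/b.png

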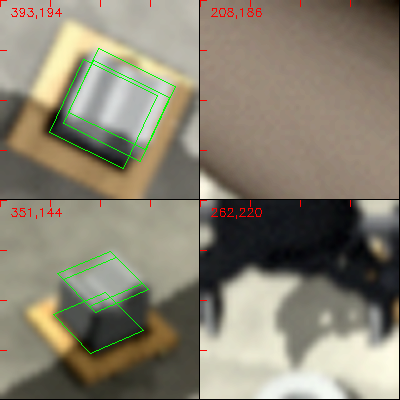

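The vee stands on its pad within about 3 mm of the drawn target (top tile about (120,105)). The gripper is over the bolster, so descend.

Emit:
{"name": "drive_tool", "arguments": {"deltas": [{"gripper": 0,"offset": [-0.001,0.001,0.04],"angular": [0,0,0]},{"gripper": 0,"offset": [-0.002,0.002,0.07],"angular": [0,0,0]},{"gripper": 0,"offset": [-0.002,0.002,0.09],"angular": [0,0,0]},{"gripper": 0,"offset": [-0.002,0.002,0.101],"angular": [0,0,0]},{"gripper": 0,"offset": [-0.002,0.002,0.101],"angular": [0,0,0]}]}}

```text
t: 9.3
eef_pos: [0.4554, 0.2588, 0.0765]
tool_rot: [-0.001, 0.524, 0.851, -0.002]
contact_force: [0.4, -0.1, -1.0]
gripper_width: 0.998
grasp_force: 0.0
```

Emit:
{"name": "drive_tool", "arguments": {"deltas": [{"gripper": 255,"offset": [-0.0,0,0],"angular": [0,0,0]},{"gripper": 255,"offset": [0,0,0],"angular": [0,0,0]},{"gripper": 255,"offset": [0,0,0],"angular": [0,0,0]},{"gripper": 255,"offset": [0,0,0],"angular": [0,0,0]},{"gripper": 255,"offset": [0,0,0],"angular": [0,0,0]}]}}

```text
t: 9.8
eef_pos: [0.4569, 0.2608, 0.0798]
tool_rot: [0.001, 0.524, 0.852, 0.001]
contact_force: [-1.9, -2.2, 8.9]
gripper_width: 0.658
grasp_force: 83.3
```

```bash
python3 plan.py '[[0.455,0.261,0.155,27],[0.430,-0.0865,0.155,-10],[0.430,-0.0865,0.095,-10]]'
```

```text
t 9.8 now [0.4569 0.2608 0.0798] closing yaw deg 26.793028960027467 q7 -0.6288075115638692 w 0.6584980586223904 F [-1.9279 -2.2314  8.935 ]
  off [0.001, -0.001, -0.075] ang [0.0, 0.0, -0.0]
  -> [0.4553 0.2612 0.1548]
  off [-0.149, -0.09, -0.0] ang [0.0, -0.0, 0.41]
  off [-0.171, -0.037, -0.0] ang [0.0, -0.0, 0.41]
  -> [ 0.4304 -0.0869  0.1545]
  off [0.0, -0.001, 0.06] ang [0.0, -0.0, -0.0]
  -> [ 0.4295 -0.0867  0.0945]
```

Emit:
{"name": "drive_tool", "arguments": {"deltas": [{"gripper": 255,"offset": [0,0,-0.015],"angular": [0,0,0]},{"gripper": 255,"offset": [0,0,-0.04],"angular": [0,0,0]},{"gripper": 255,"offset": [0,0,-0.06],"angular": [0,0,0]},{"gripper": 255,"offset": [0.001,-0.001,-0.075],"angular": [0,0,0]},{"gripper": 255,"offset": [0.001,-0.001,-0.075],"angular": [0,0,0]}]}}

```text
t: 10.3
eef_pos: [0.4554, 0.2617, 0.1554]
tool_rot: [0.001, 0.524, 0.852, 0.002]
contact_force: [0.8, 0.4, -5.5]
gripper_width: 0.662
grasp_force: 86.6
```

Emit:
{"name": "drive_tool", "arguments": {"deltas": [{"gripper": 255,"offset": [-0.03,-0.018,0],"angular": [0,0,0.08]},{"gripper": 255,"offset": [-0.06,-0.036,0],"angular": [0,0,0.16]},{"gripper": 255,"offset": [-0.09,-0.054,0],"angular": [0,0,0.25]},{"gripper": 255,"offset": [-0.12,-0.072,0],"angular": [0,0,0.33]},{"gripper": 255,"offset": [-0.149,-0.09,0],"angular": [0,0,0.41]}]}}

```text
t: 10.8
eef_pos: [0.4409, 0.0858, 0.1523]
tool_rot: [-0.0, 0.654, 0.756, -0.001]
contact_force: [0.9, -0.3, -4.2]
gripper_width: 0.657
grasp_force: 86.5
```

Emit:
{"name": "drive_tool", "arguments": {"deltas": [{"gripper": 255,"offset": [-0.036,-0.008,0],"angular": [0,0,0.08]},{"gripper": 255,"offset": [-0.072,-0.016,0],"angular": [0,0,0.16]},{"gripper": 255,"offset": [-0.108,-0.024,0],"angular": [0,0,0.25]},{"gripper": 255,"offset": [-0.142,-0.032,0],"angular": [0,0,0.33]},{"gripper": 255,"offset": [-0.171,-0.037,0],"angular": [0,0,0.41]}]}}

```text
t: 11.3
eef_pos: [0.4287, -0.0891, 0.1523]
tool_rot: [-0.0, 0.768, 0.641, -0.001]
contact_force: [-0.2, 0.1, -4.4]
gripper_width: 0.656
grasp_force: 86.5
```

Emit:
{"name": "drive_tool", "arguments": {"deltas": [{"gripper": 255,"offset": [0,0,0],"angular": [0,0,0]},{"gripper": 255,"offset": [0,0,0.02],"angular": [0,0,0]},{"gripper": 255,"offset": [0,0,0.04],"angular": [0,0,0]},{"gripper": 255,"offset": [0,0,0.06],"angular": [0,0,0]},{"gripper": 255,"offset": [0,0,0.06],"angular": [0,0,0]}]}}

```text
t: 11.8
eef_pos: [0.4282, -0.0862, 0.0908]
tool_rot: [-0.002, 0.766, 0.643, -0.002]
contact_force: [-1.2, -0.1, -5.3]
gripper_width: 0.658
grasp_force: 86.9
```

Emit:
{"name": "drive_tool", "arguments": {"deltas": [{"gripper": 255,"offset": [0,0,0],"angular": [0,0,0]},{"gripper": 255,"offset": [0,0,0],"angular": [0,0,0]}]}}

```text
t: 12.0
eef_pos: [0.4305, -0.0868, 0.0936]
tool_rot: [0.0, 0.766, 0.643, 0.0]
contact_force: [-0.3, 0.2, -3.7]
gripper_width: 0.659
grasp_force: 86.9
```

```bash
python3 plan.py '[[0.430,-0.0865,0.0885,-10]]'
```

```text
t 12.0 now [ 0.4305 -0.0868  0.0936] closing yaw deg -10.025161877394012 q7 -0.4371913774329029 w 0.6593286707706347 F [-0.2955  0.2159 -3.6687]
  off [0.0, -0.001, 0.005] ang [0.0, -0.0, -0.0]
  -> [ 0.4296 -0.0866  0.0886]
```

Emit:
{"name": "drive_tool", "arguments": {"deltas": [{"gripper": 255,"offset": [0,0,0.002],"angular": [0,0,0]},{"gripper": 255,"offset": [0,0,0.004],"angular": [0,0,0]},{"gripper": 255,"offset": [0,0,0.005],"angular": [0,0,0]},{"gripper": 255,"offset": [0,0,0.005],"angular": [0,0,0]}]}}

```text
t: 12.4
eef_pos: [0.4301, -0.0872, 0.088]
tool_rot: [0.0, 0.766, 0.642, 0.0]
contact_force: [-1.4, 0.5, -3.4]
gripper_width: 0.66
grasp_force: 87.1
```

Emit:
{"name": "drive_tool", "arguments": {"deltas": [{"gripper": 255,"offset": [0,0,0.001],"angular": [0,0,0]},{"gripper": 255,"offset": [0,0,0.001],"angular": [0,0,0]},{"gripper": 255,"offset": [0,0,0.001],"angular": [0,0,0]}]}}

```text
t: 12.7
eef_pos: [0.4301, -0.0871, 0.0878]
tool_rot: [0.0, 0.766, 0.642, -0.0]
contact_force: [-4.6, 0.8, 11.4]
gripper_width: 0.663
grasp_force: 88.7
```

Bolster seated at z 0.0878. Release, retreat, and plan the cutter.

Emit:
{"name": "drive_tool", "arguments": {"deltas": [{"gripper": 0,"offset": [0,0,-0.001],"angular": [0,0,0]},{"gripper": 0,"offset": [0,0,-0.001],"angular": [0,0,0]},{"gripper": 0,"offset": [0,0,-0.001],"angular": [0,0,0]},{"gripper": 0,"offset": [0,0,-0.001],"angular": [0,0,0]},{"gripper": 0,"offset": [0,0,-0.001],"angular": [0,0,0]}]}}

```text
t: 13.2
eef_pos: [0.4301, -0.0872, 0.0878]
tool_rot: [-0.0, 0.766, 0.642, 0.0]
contact_force: [-0.1, 0.2, -0.5]
gripper_width: 1.001
grasp_force: 0.0
```

Emit:
{"name": "drive_tool", "arguments": {"deltas": [{"gripper": 0,"offset": [0,0,-0.03],"angular": [0,0,0]},{"gripper": 0,"offset": [0,0,-0.06],"angular": [0,0,0]},{"gripper": 0,"offset": [0,0,-0.1],"angular": [0,0,0]},{"gripper": 0,"offset": [0,0,-0.1],"angular": [0,0,0]}]}}

```text
t: 13.6
eef_pos: [0.4326, -0.0873, 0.192]
tool_rot: [0.003, 0.766, 0.642, 0.003]
contact_force: [0.7, 0.1, 0.9]
gripper_width: 1.004
grasp_force: 0.0
```

```bash
python3 plan.py '[[0.6115,0.0925,0.18,-87.5],[0.6115,0.0925,0.076,-87.5]]'
```

```text
t 13.6 now [ 0.4326 -0.0873  0.192 ] closing yaw deg -10.075354083202743 q7 -0.30399559869225146 w 1.0043030394540815 F [0.6894 0.1454 0.8872]
  off [0.069, 0.048, 0.004] ang [0.0, -0.0, 0.57]
  off [0.084, 0.013, 0.005] ang [0.0, -0.0, 0.58]
  off [0.081, -0.024, 0.004] ang [0.0, -0.01, 0.57]
  -> [0.6117 0.0923 0.1801]
  off [-0.0, -0.001, 0.104] ang [0.0, -0.0, 0.0]
  -> [0.6117 0.0929 0.0761]
```

Emit:
{"name": "drive_tool", "arguments": {"deltas": [{"gripper": 0,"offset": [0.017,0.012,0.001],"angular": [0,0,0.14]},{"gripper": 0,"offset": [0.034,0.024,0.002],"angular": [0,0,0.28]},{"gripper": 0,"offset": [0.052,0.036,0.003],"angular": [0,0,0.43]},{"gripper": 0,"offset": [0.069,0.048,0.004],"angular": [0,0,0.57]}]}}

```text
t: 14.0
eef_pos: [0.4896, -0.027, 0.1833]
tool_rot: [-0.0, 0.891, 0.454, -0.0]
contact_force: [1.3, -1.0, 0.4]
gripper_width: 1.001
grasp_force: 0.0
```

Emit:
{"name": "drive_tool", "arguments": {"deltas": [{"gripper": 0,"offset": [0.021,0.003,0.001],"angular": [0,0,0.14]},{"gripper": 0,"offset": [0.042,0.006,0.002],"angular": [0,0,0.29]},{"gripper": 0,"offset": [0.063,0.01,0.004],"angular": [0,0,0.44]},{"gripper": 0,"offset": [0.084,0.013,0.005],"angular": [0,0,0.58]}]}}

```text
t: 14.4
eef_pos: [0.5491, 0.0336, 0.178]
tool_rot: [0.0, 0.97, 0.241, -0.001]
contact_force: [0.3, -0.3, 0.2]
gripper_width: 1.001
grasp_force: 0.0
```

Emit:
{"name": "drive_tool", "arguments": {"deltas": [{"gripper": 0,"offset": [0.02,-0.006,0.001],"angular": [0,0,0.14]},{"gripper": 0,"offset": [0.04,-0.012,0.002],"angular": [0,0,0.28]},{"gripper": 0,"offset": [0.06,-0.018,0.003],"angular": [0,0,0.43]},{"gripper": 0,"offset": [0.081,-0.024,0.004],"angular": [0,0,0.57]},{"gripper": 0,"offset": [0.081,-0.024,0.004],"angular": [0,0,0.57]}]}}

```text
t: 14.9
eef_pos: [0.6101, 0.0956, 0.1741]
tool_rot: [-0.001, 1.0, 0.023, 0.0]
contact_force: [-0.6, 0.6, -0.8]
gripper_width: 0.999
grasp_force: 0.0
```

```bash
python3 - <<'E'
from h import *
import json
P=json.load(open('poses.json'))
tiles('pics/c.png',[(352,214),(289,150)],[(348,193),(275,200)],half=20,wires=wires({'bolster':(*P['round'][:2],0,.008),'cutter':P['cutter']}))
E
python3 plan.py '[[0.6115,0.0925,0.076,-87.5]]'
```

```text
t 15.0 now [0.6084 0.0926 0.174 ] closing yaw deg -87.31805981624115 q7 -1.8610972125716994 w 0.9979773779762073 F [ 0.1676 -0.3102 -0.4897]
  off [0.003, 0.0, 0.098] ang [0.0, 0.0, 0.0]
  -> [0.6113 0.0926 0.076 ]
```

View pics/c.png

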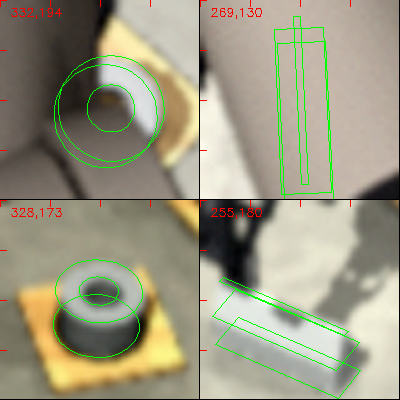

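The bolster sits on its round pad within a pixel or so of the target (side tile (98,292)). The cutter is clear below the fingers, so descend and grip.

Emit:
{"name": "drive_tool", "arguments": {"deltas": [{"gripper": 0,"offset": [0.002,0,0.04],"angular": [0,0,0]},{"gripper": 0,"offset": [0.003,0,0.07],"angular": [0,0,0]},{"gripper": 0,"offset": [0.003,0,0.09],"angular": [0,0,0]},{"gripper": 0,"offset": [0.003,0,0.097],"angular": [0,0,0]},{"gripper": 0,"offset": [0.003,0,0.097],"angular": [0,0,0]}]}}

```text
t: 15.5
eef_pos: [0.611, 0.0916, 0.077]
tool_rot: [0.0, 1.0, 0.022, -0.001]
contact_force: [-0.7, -1.0, -0.6]
gripper_width: 1.004
grasp_force: 0.0
```

Emit:
{"name": "drive_tool", "arguments": {"deltas": [{"gripper": 255,"offset": [0,0,0],"angular": [0,0,0]},{"gripper": 255,"offset": [0,0,0],"angular": [0,0,0]},{"gripper": 255,"offset": [0,0,0],"angular": [0,0,0]},{"gripper": 255,"offset": [0,0,0],"angular": [0,0,0]},{"gripper": 255,"offset": [0,0,0],"angular": [0,0,0]}]}}

```text
t: 16.0
eef_pos: [0.6126, 0.0929, 0.079]
tool_rot: [-0.0, 1.0, 0.022, 0.001]
contact_force: [-1.2, -0.1, 5.9]
gripper_width: 0.314
grasp_force: 80.9
```

Emit:
{"name": "drive_tool", "arguments": {"deltas": [{"gripper": 255,"offset": [0,0,0],"angular": [0,0,0]},{"gripper": 255,"offset": [0,0,0],"angular": [0,0,0]},{"gripper": 255,"offset": [0,0,0],"angular": [0,0,0]}]}}

```text
t: 16.3
eef_pos: [0.6126, 0.0929, 0.079]
tool_rot: [-0.0, 1.0, 0.022, 0.001]
contact_force: [-1.9, 0.0, 5.9]
gripper_width: 0.307
grasp_force: 80.9
```

```bash
python3 plan.py '[[0.612,0.0925,0.155,-87.5],[0.447,0.093,0.155,-34.8],[0.447,0.093,0.097,-34.8]]'
```

```text
t 16.3 now [0.6126 0.0929 0.079 ] closing yaw deg -87.44858342925427 q7 -1.8859129262661614 w 0.30703959325676045 F [-1.9194  0.0394  5.9054]
  off [-0.0, 0.0, -0.076] ang [-0.0, -0.0, 0.0]
  -> [0.6125 0.0929 0.155 ]
  off [-0.083, -0.004, -0.0] ang [0.0, -0.0, -0.58]
  off [-0.072, -0.039, -0.0] ang [0.0, -0.0, -0.59]
  -> [0.4475 0.0929 0.1548]
  off [-0.0, -0.001, 0.058] ang [0.0, -0.0, 0.0]
  -> [0.4468 0.0935 0.0968]
```

Emit:
{"name": "drive_tool", "arguments": {"deltas": [{"gripper": 255,"offset": [0,0,-0.015],"angular": [0,0,0]},{"gripper": 255,"offset": [0,0,-0.04],"angular": [0,0,0]},{"gripper": 255,"offset": [0,0,-0.06],"angular": [0,0,0]},{"gripper": 255,"offset": [0,0,-0.076],"angular": [0,0,0]},{"gripper": 255,"offset": [0,0,-0.076],"angular": [0,0,0]}]}}

```text
t: 16.8
eef_pos: [0.613, 0.0928, 0.1564]
tool_rot: [-0.0, 1.0, 0.022, 0.002]
contact_force: [0.4, -0.4, -5.3]
gripper_width: 0.303
grasp_force: 79.7
```

Emit:
{"name": "drive_tool", "arguments": {"deltas": [{"gripper": 255,"offset": [-0.017,-0.001,0],"angular": [0,0,-0.12]},{"gripper": 255,"offset": [-0.034,-0.002,0],"angular": [0,0,-0.23]},{"gripper": 255,"offset": [-0.05,-0.003,0],"angular": [0,0,-0.35]},{"gripper": 255,"offset": [-0.067,-0.003,0],"angular": [0,0,-0.47]},{"gripper": 255,"offset": [-0.083,-0.004,0],"angular": [0,0,-0.58]}]}}

```text
t: 17.3
eef_pos: [0.5273, 0.0924, 0.1528]
tool_rot: [0.0, 0.968, 0.249, -0.001]
contact_force: [0.2, 0.4, -5.7]
gripper_width: 0.312
grasp_force: 79.4
```

Emit:
{"name": "drive_tool", "arguments": {"deltas": [{"gripper": 255,"offset": [-0.015,-0.008,0],"angular": [0,0,-0.12]},{"gripper": 255,"offset": [-0.03,-0.016,0],"angular": [0,0,-0.24]},{"gripper": 255,"offset": [-0.045,-0.024,0],"angular": [0,0,-0.36]},{"gripper": 255,"offset": [-0.06,-0.032,0],"angular": [0,0,-0.48]},{"gripper": 255,"offset": [-0.072,-0.039,0],"angular": [0,0,-0.59]}]}}

```text
t: 17.8
eef_pos: [0.4453, 0.0922, 0.1531]
tool_rot: [-0.0, 0.885, 0.465, -0.001]
contact_force: [0.3, 0.5, -5.7]
gripper_width: 0.312
grasp_force: 79.4
```

Emit:
{"name": "drive_tool", "arguments": {"deltas": [{"gripper": 255,"offset": [0,0,0],"angular": [0,0,0]},{"gripper": 255,"offset": [0,0,0.02],"angular": [0,0,0]},{"gripper": 255,"offset": [0,0,0.04],"angular": [0,0,0]},{"gripper": 255,"offset": [0,0,0.058],"angular": [0,0,0]},{"gripper": 255,"offset": [0,0,0.058],"angular": [0,0,0]}]}}

```text
t: 18.3
eef_pos: [0.4462, 0.0922, 0.0939]
tool_rot: [-0.0, 0.887, 0.462, -0.002]
contact_force: [0.3, -0.4, -5.9]
gripper_width: 0.308
grasp_force: 79.8
```

Emit:
{"name": "drive_tool", "arguments": {"deltas": [{"gripper": 255,"offset": [0,0,0],"angular": [0,0,0]},{"gripper": 255,"offset": [0,0,0],"angular": [0,0,0]}]}}

```text
t: 18.5
eef_pos: [0.4478, 0.0929, 0.0966]
tool_rot: [0.0, 0.886, 0.463, 0.001]
contact_force: [-1.3, 0.6, -5.5]
gripper_width: 0.31
grasp_force: 79.8
```

```bash
python3 plan.py '[[0.447,0.093,0.088,-34.8]]'
```

```text
t 18.5 now [0.4478 0.0929 0.0966] closing yaw deg -34.8535375188542 q7 -1.255791246791123 w 0.309936115731313 F [-1.2613  0.5912 -5.5323]
  off [-0.0, -0.001, 0.009] ang [0.0, -0.0, -0.0]
  -> [0.447  0.0935 0.0876]
```

Emit:
{"name": "drive_tool", "arguments": {"deltas": [{"gripper": 255,"offset": [0,0,0.004],"angular": [0,0,0]},{"gripper": 255,"offset": [0,0,0.007],"angular": [0,0,0]},{"gripper": 255,"offset": [0,0,0.008],"angular": [0,0,0]},{"gripper": 255,"offset": [0,0,0.008],"angular": [0,0,0]}]}}

```text
t: 18.9
eef_pos: [0.4469, 0.0926, 0.0879]
tool_rot: [0.0, 0.886, 0.463, -0.0]
contact_force: [-0.1, 0.2, -6.6]
gripper_width: 0.306
grasp_force: 80.0
```

Emit:
{"name": "drive_tool", "arguments": {"deltas": [{"gripper": 255,"offset": [0,0,0.001],"angular": [0,0,0]},{"gripper": 255,"offset": [0,0,0.002],"angular": [0,0,0]},{"gripper": 255,"offset": [0,0,0.002],"angular": [0,0,0]}]}}

```text
t: 19.2
eef_pos: [0.4471, 0.0927, 0.087]
tool_rot: [0.0, 0.886, 0.463, 0.0]
contact_force: [-3.8, -0.9, 12.6]
gripper_width: 0.309
grasp_force: 82.4
```

Cutter seated (z 0.087). Release, retreat, and plan the fork.

Emit:
{"name": "drive_tool", "arguments": {"deltas": [{"gripper": 0,"offset": [0,0,-0.001],"angular": [0,0,0]},{"gripper": 0,"offset": [0,0,-0.001],"angular": [0,0,0]},{"gripper": 0,"offset": [0,0,-0.001],"angular": [0,0,0]},{"gripper": 0,"offset": [0,0,-0.001],"angular": [0,0,0]},{"gripper": 0,"offset": [0,0,-0.001],"angular": [0,0,0]}]}}

```text
t: 19.7
eef_pos: [0.4471, 0.0927, 0.0869]
tool_rot: [-0.0, 0.886, 0.463, 0.0]
contact_force: [0.8, 0.3, 0.4]
gripper_width: 0.999
grasp_force: 0.0
```

Emit:
{"name": "drive_tool", "arguments": {"deltas": [{"gripper": 0,"offset": [0,0,-0.03],"angular": [0,0,0]},{"gripper": 0,"offset": [0,0,-0.06],"angular": [0,0,0]},{"gripper": 0,"offset": [0,0,-0.1],"angular": [0,0,0]},{"gripper": 0,"offset": [0,0,-0.11],"angular": [0,0,0]},{"gripper": 0,"offset": [0,0,-0.11],"angular": [0,0,0]}]}}

```text
t: 20.2
eef_pos: [0.448, 0.0928, 0.1984]
tool_rot: [0.001, 0.886, 0.463, 0.002]
contact_force: [0.6, -0.2, -0.8]
gripper_width: 1.001
grasp_force: 0.0
```

```bash
python3 plan.py '[[0.6187,0.281,0.19,35.3],[0.6187,0.281,0.089,35.3]]'
```

```text
t 20.2 now [0.448  0.0928 0.1984] closing yaw deg -34.83613109102308 q7 -1.1303363182457622 w 1.00111317549648 F [ 0.6005 -0.2338 -0.8352]
  off [0.126, 0.016, 0.005] ang [0.0, -0.0, -0.78]
  off [0.094, 0.086, 0.004] ang [0.0, 0.0, -0.78]
  -> [0.6187 0.2815 0.1901]
  off [-0.0, -0.001, 0.101] ang [0.0, 0.0, 0.0]
  -> [0.6183 0.2809 0.0891]
```

Emit:
{"name": "drive_tool", "arguments": {"deltas": [{"gripper": 0,"offset": [0.025,0.003,0.001],"angular": [0,0,-0.16]},{"gripper": 0,"offset": [0.05,0.006,0.002],"angular": [0,0,-0.31]},{"gripper": 0,"offset": [0.075,0.009,0.003],"angular": [0,0,-0.47]},{"gripper": 0,"offset": [0.1,0.013,0.004],"angular": [0,0,-0.62]},{"gripper": 0,"offset": [0.126,0.016,0.005],"angular": [0,0,-0.78]}]}}

```text
t: 20.7
eef_pos: [0.5319, 0.1871, 0.1896]
tool_rot: [-0.001, 0.704, 0.711, -0.001]
contact_force: [0.6, -0.3, 0.2]
gripper_width: 1.003
grasp_force: 0.0
```

Emit:
{"name": "drive_tool", "arguments": {"deltas": [{"gripper": 0,"offset": [0.019,0.017,0.001],"angular": [0,0,-0.16]},{"gripper": 0,"offset": [0.038,0.034,0.002],"angular": [0,0,-0.31]},{"gripper": 0,"offset": [0.057,0.051,0.003],"angular": [0,0,-0.47]},{"gripper": 0,"offset": [0.076,0.068,0.004],"angular": [0,0,-0.62]},{"gripper": 0,"offset": [0.094,0.086,0.004],"angular": [0,0,-0.78]}]}}

```text
t: 21.2
eef_pos: [0.6172, 0.2819, 0.1849]
tool_rot: [-0.001, 0.456, 0.89, -0.001]
contact_force: [0.6, 0.7, 0.2]
gripper_width: 0.999
grasp_force: 0.0
```

Emit:
{"name": "drive_tool", "arguments": {"deltas": [{"gripper": 0,"offset": [0,0,0.0],"angular": [0,0,0]},{"gripper": 0,"offset": [0,0,0.03],"angular": [0,0,0]},{"gripper": 0,"offset": [0,0,0.045],"angular": [0,0,0]},{"gripper": 0,"offset": [0,0,0.045],"angular": [0,0,0]},{"gripper": 0,"offset": [0,0,0.045],"angular": [0,0,0]}]}}

```text
t: 21.7
eef_pos: [0.6171, 0.281, 0.1423]
tool_rot: [-0.0, 0.459, 0.888, -0.001]
contact_force: [0.2, 0.0, 0.6]
gripper_width: 1.001
grasp_force: 0.0
```

```bash
python3 - <<'E'
from h import *
import json
P=json.load(open('poses.json'))
tiles('pics/d.png',[(289,208),(223,151)],[(315,226),(235,240)],half=24,wires=wires({'cutter':(*P['long'],.008),'fork':P['fork']}))
E
python3 plan.py '[[0.6187,0.281,0.089,35.3]]'
```

```text
t 21.8 now [0.6179 0.2816 0.1439] closing yaw deg 35.36837713709768 q7 -0.2885069814207379 w 1.0004440163898585 F [0.0343 0.7488 0.6004]
  off [-0.001, 0.0, 0.055] ang [0.0, 0.0, 0.0]
  -> [0.6186 0.2808 0.0889]
```

View pics/d.png

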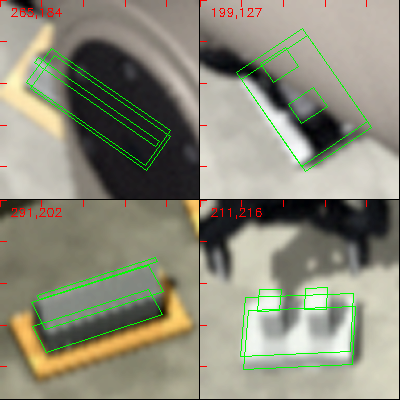

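The cutter lies on its pad in line with the target. The fork's posts are centred between the fingers, so go down and grip them.

Emit:
{"name": "drive_tool", "arguments": {"deltas": [{"gripper": 0,"offset": [0,0,0.025],"angular": [0,0,0]},{"gripper": 0,"offset": [0,0,0.045],"angular": [0,0,0]},{"gripper": 0,"offset": [-0.001,0,0.055],"angular": [0,0,0]},{"gripper": 0,"offset": [-0.001,0,0.055],"angular": [0,0,0]},{"gripper": 0,"offset": [-0.001,0,0.055],"angular": [0,0,0]}]}}

```text
t: 22.3
eef_pos: [0.6184, 0.2808, 0.0882]
tool_rot: [-0.0, 0.459, 0.889, 0.0]
contact_force: [0.3, 0.0, -0.5]
gripper_width: 1.001
grasp_force: 0.0
```

Emit:
{"name": "drive_tool", "arguments": {"deltas": [{"gripper": 255,"offset": [0,0,0],"angular": [0,0,0]},{"gripper": 255,"offset": [0,0,0],"angular": [0,0,0]},{"gripper": 255,"offset": [0,0,0],"angular": [0,0,0]},{"gripper": 255,"offset": [0,0,0],"angular": [0,0,0]},{"gripper": 255,"offset": [0,0,0],"angular": [0,0,0]}]}}

```text
t: 22.8
eef_pos: [0.6195, 0.2816, 0.0897]
tool_rot: [0.001, 0.459, 0.889, 0.002]
contact_force: [2.3, 1.1, 6.4]
gripper_width: 0.569
grasp_force: 86.1
```

Emit:
{"name": "drive_tool", "arguments": {"deltas": [{"gripper": 255,"offset": [0,0,0],"angular": [0,0,0]},{"gripper": 255,"offset": [0,0,0],"angular": [0,0,0]},{"gripper": 255,"offset": [0,0,0],"angular": [0,0,0]}]}}

```text
t: 23.1
eef_pos: [0.6195, 0.2816, 0.0897]
tool_rot: [0.001, 0.459, 0.889, 0.002]
contact_force: [2.0, 0.7, 5.8]
gripper_width: 0.573
grasp_force: 86.1
```

```bash
python3 plan.py '[[0.6187,0.281,0.17,35.3],[0.6155,-0.1008,0.17,-18.6],[0.6155,-0.1008,0.11,-18.6]]'
```

```text
t 23.1 now [0.6195 0.2816 0.0897] closing yaw deg 35.38302982079668 q7 -0.32133505133325313 w 0.5726912573049219 F [2.0408 0.6642 5.8436]
  off [-0.0, -0.001, -0.08] ang [0.01, 0.0, 0.0]
  -> [0.6184 0.2809 0.1697]
  off [-0.155, -0.112, 0.0] ang [-0.0, 0.0, 0.6]
  off [-0.188, -0.029, 0.001] ang [-0.0, 0.0, 0.6]
  -> [ 0.6156 -0.1006  0.1695]
  off [-0.0, 0.0, 0.06] ang [-0.0, 0.0, -0.0]
  -> [ 0.6154 -0.1007  0.1095]
```

Emit:
{"name": "drive_tool", "arguments": {"deltas": [{"gripper": 255,"offset": [0,0,-0.015],"angular": [0,0,0]},{"gripper": 255,"offset": [0,0,-0.04],"angular": [0,0,0]},{"gripper": 255,"offset": [0,0,-0.065],"angular": [0,0,0]},{"gripper": 255,"offset": [0,-0.001,-0.08],"angular": [0,0,0]},{"gripper": 255,"offset": [0,-0.001,-0.08],"angular": [0,0,0]}]}}

```text
t: 23.6
eef_pos: [0.6177, 0.2801, 0.1698]
tool_rot: [0.001, 0.459, 0.889, 0.001]
contact_force: [1.3, 0.4, -7.9]
gripper_width: 0.568
grasp_force: 85.4
```

Emit:
{"name": "drive_tool", "arguments": {"deltas": [{"gripper": 255,"offset": [-0.031,-0.022,0],"angular": [0,0,0.12]},{"gripper": 255,"offset": [-0.062,-0.045,0],"angular": [0,0,0.24]},{"gripper": 255,"offset": [-0.093,-0.067,0],"angular": [0,0,0.36]},{"gripper": 255,"offset": [-0.124,-0.09,0],"angular": [0,0,0.48]},{"gripper": 255,"offset": [-0.155,-0.112,0],"angular": [0,0,0.6]}]}}

```text
t: 24.1
eef_pos: [0.6143, 0.0865, 0.1661]
tool_rot: [-0.001, 0.655, 0.756, -0.002]
contact_force: [1.8, 0.3, -9.8]
gripper_width: 0.57
grasp_force: 85.7
```

Emit:
{"name": "drive_tool", "arguments": {"deltas": [{"gripper": 255,"offset": [-0.038,-0.006,0],"angular": [0,0,0.12]},{"gripper": 255,"offset": [-0.076,-0.012,0],"angular": [0,0,0.24]},{"gripper": 255,"offset": [-0.114,-0.018,0],"angular": [0,0,0.36]},{"gripper": 255,"offset": [-0.152,-0.024,0],"angular": [0,0,0.48]},{"gripper": 255,"offset": [-0.188,-0.029,0.001],"angular": [0,0,0.6]}]}}

```text
t: 24.6
eef_pos: [0.6129, -0.1035, 0.1653]
tool_rot: [-0.001, 0.813, 0.582, -0.001]
contact_force: [1.1, 0.5, -9.4]
gripper_width: 0.572
grasp_force: 85.7
```

Emit:
{"name": "drive_tool", "arguments": {"deltas": [{"gripper": 255,"offset": [0,0,0],"angular": [0,0,0]},{"gripper": 255,"offset": [0,0,0.02],"angular": [0,0,0]},{"gripper": 255,"offset": [0,0,0.04],"angular": [0,0,0]},{"gripper": 255,"offset": [0,0,0.06],"angular": [0,0,0]},{"gripper": 255,"offset": [0,0,0.06],"angular": [0,0,0]}]}}

```text
t: 25.1
eef_pos: [0.6111, -0.1011, 0.1026]
tool_rot: [-0.003, 0.812, 0.584, -0.003]
contact_force: [-1.2, 0.5, -8.8]
gripper_width: 0.568
grasp_force: 85.7
```

Emit:
{"name": "drive_tool", "arguments": {"deltas": [{"gripper": 255,"offset": [0,0,0],"angular": [0,0,0]},{"gripper": 255,"offset": [0,0,0],"angular": [0,0,0]}]}}

```text
t: 25.3
eef_pos: [0.6151, -0.1013, 0.1077]
tool_rot: [0.0, 0.812, 0.584, 0.0]
contact_force: [0.2, -0.1, -7.6]
gripper_width: 0.57
grasp_force: 85.7
```

```bash
python3 plan.py '[[0.6155,-0.1008,0.0985,-18.6]]'
```

```text
t 25.3 now [ 0.6151 -0.1013  0.1077] closing yaw deg -18.59723506238827 q7 -0.5451575676825778 w 0.5695264674856266 F [ 0.2111 -0.1092 -7.5986]
  off [0.001, 0.0, 0.009] ang [0.0, -0.0, 0.0]
  -> [ 0.6154 -0.1003  0.0987]
```

Emit:
{"name": "drive_tool", "arguments": {"deltas": [{"gripper": 255,"offset": [0,0,0.004],"angular": [0,0,0]},{"gripper": 255,"offset": [0,0,0.007],"angular": [0,0,0]},{"gripper": 255,"offset": [0,0,0.009],"angular": [0,0,0]},{"gripper": 255,"offset": [0,0,0.009],"angular": [0,0,0]}]}}

```text
t: 25.7
eef_pos: [0.6146, -0.1015, 0.0979]
tool_rot: [0.0, 0.812, 0.583, 0.0]
contact_force: [0.5, 0.3, -8.4]
gripper_width: 0.572
grasp_force: 86.0
```

Emit:
{"name": "drive_tool", "arguments": {"deltas": [{"gripper": 255,"offset": [0,0,0.001],"angular": [0,0,0]},{"gripper": 255,"offset": [0,0,0.001],"angular": [0,0,0]},{"gripper": 255,"offset": [0,0,0.001],"angular": [0,0,0]}]}}

```text
t: 26.0
eef_pos: [0.6146, -0.1015, 0.0978]
tool_rot: [0.0, 0.812, 0.583, 0.0]
contact_force: [-6.4, 0.7, 4.4]
gripper_width: 0.574
grasp_force: 87.6
```

Emit:
{"name": "drive_tool", "arguments": {"deltas": [{"gripper": 255,"offset": [0,0,0.001],"angular": [0,0,0]},{"gripper": 255,"offset": [0,0,0.001],"angular": [0,0,0]},{"gripper": 255,"offset": [0,0,0.001],"angular": [0,0,0]}]}}

```text
t: 26.3
eef_pos: [0.6146, -0.1014, 0.0977]
tool_rot: [0.0, 0.812, 0.583, -0.0]
contact_force: [-8.8, -0.3, 12.8]
gripper_width: 0.565
grasp_force: 88.4
```

Fork seated. Release, rise, move aside and check all four.

Emit:
{"name": "drive_tool", "arguments": {"deltas": [{"gripper": 0,"offset": [0,0,-0.001],"angular": [0,0,0]},{"gripper": 0,"offset": [0,0,-0.001],"angular": [0,0,0]},{"gripper": 0,"offset": [0,0,-0.001],"angular": [0,0,0]},{"gripper": 0,"offset": [0,0,-0.001],"angular": [0,0,0]},{"gripper": 0,"offset": [0,0,-0.001],"angular": [0,0,0]}]}}

```text
t: 26.8
eef_pos: [0.6147, -0.1014, 0.0968]
tool_rot: [0.0, 0.812, 0.583, 0.0]
contact_force: [0.1, -0.7, 0.9]
gripper_width: 1.0
grasp_force: 0.0
```

Emit:
{"name": "drive_tool", "arguments": {"deltas": [{"gripper": 0,"offset": [0,0,-0.04],"angular": [0,0,0]},{"gripper": 0,"offset": [0,0,-0.08],"angular": [0,0,0]},{"gripper": 0,"offset": [0,0,-0.12],"angular": [0,0,0]},{"gripper": 0,"offset": [0,0,-0.16],"angular": [0,0,0]},{"gripper": 0,"offset": [0,0,-0.2],"angular": [0,0,0]}]}}

```text
t: 27.3
eef_pos: [0.6143, -0.1014, 0.2985]
tool_rot: [-0.0, 0.812, 0.583, 0.0]
contact_force: [0.3, 0.1, -0.1]
gripper_width: 1.003
grasp_force: 0.0
```

```bash
python3 plan.py '[[0.5,-0.44,0.3,-50]]'
```

```text
t 27.3 now [ 0.6143 -0.1014  0.2985] closing yaw deg -18.606030360980427 q7 -0.440495751058836 w 1.0028345298770078 F [ 0.3026  0.1272 -0.134 ]
  off [-0.179, -0.0, -0.001] ang [0.0, -0.0, 0.35]
  off [-0.172, 0.048, -0.001] ang [0.0, -0.0, 0.35]
  -> [ 0.4998 -0.4402  0.3005]
```

Emit:
{"name": "drive_tool", "arguments": {"deltas": [{"gripper": 0,"offset": [-0.045,0,0],"angular": [0,0,0.09]},{"gripper": 0,"offset": [-0.09,0,0],"angular": [0,0,0.18]},{"gripper": 0,"offset": [-0.135,0,0],"angular": [0,0,0.26]},{"gripper": 0,"offset": [-0.179,0,-0.001],"angular": [0,0,0.35]}]}}

```text
t: 27.7
eef_pos: [0.5565, -0.2728, 0.2979]
tool_rot: [0.0, 0.885, 0.466, -0.0]
contact_force: [1.3, 0.1, 0.2]
gripper_width: 0.994
grasp_force: 0.0
```

Emit:
{"name": "drive_tool", "arguments": {"deltas": [{"gripper": 0,"offset": [-0.043,0.012,0],"angular": [0,0,0.09]},{"gripper": 0,"offset": [-0.086,0.024,0],"angular": [0,0,0.18]},{"gripper": 0,"offset": [-0.129,0.036,0],"angular": [0,0,0.26]},{"gripper": 0,"offset": [-0.172,0.048,-0.001],"angular": [0,0,0.35]},{"gripper": 0,"offset": [-0.172,0.048,-0.001],"angular": [0,0,0.35]}]}}

```text
t: 28.2
eef_pos: [0.4951, -0.4482, 0.2985]
tool_rot: [0.002, 0.942, 0.335, -0.002]
contact_force: [-0.4, -0.3, -0.6]
gripper_width: 1.001
grasp_force: 0.0
```

```bash
python3 - <<'E'
from h import *
import json
P=json.load(open('poses.json'))
T={'fork':P['pfork'],'cutter':P['long'],'bolster':P['round'],'vee':P['square']}
tiles('pics/e.png',[(357,150),(289,208),(352,214),(413,214)],[(304,170),(315,226),(348,193),(371,164)],half=26,wires=wires({k:(*v,.008) for k,v in T.items()}))
E
```

```text
(no output)
```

View pics/e.png

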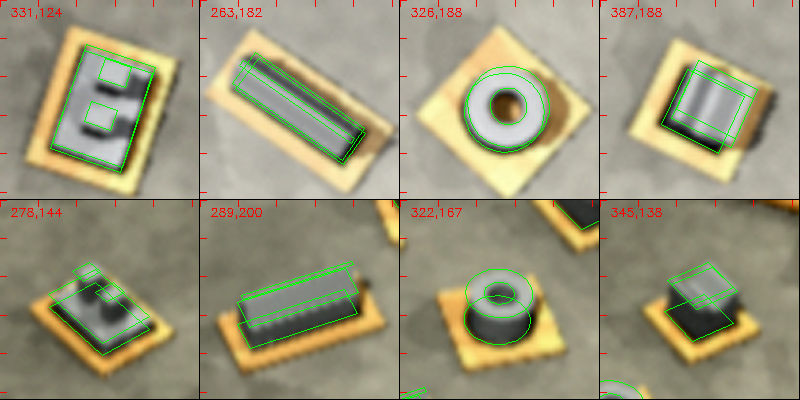

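All four tools stand upright on their matching pads, within about a pixel (roughly 3 mm) of the target outlines in both views. Hand in.

```bash
python3 -c "
from station import bot
print(bot.hand_in())"
```

```text
the job is handed in; nothing more can be done
None
```

The job is handed in: all four tools stand upright on their matching pads, within about 3 mm of the outlines in both camera views, at about 28 s of the 112 s allowed; the hand-in returned no verdict, and the hammer and carton were not part of any move.

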